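# Set out the shop counter display by colour and outline

## Task

Set out the counter display: stand each of the two bottles on the white slab with the round outline of its own colour, and each of the two soap cartons on the white slab with the rectangular outline of its own colour, upright and wholly inside the painted line, each carton's long side along the long side of its outline. Set each one down gently rather than dropping it, let go of everything, and leave the scrubbing brush and the polish tin where they are.

Things in the scene. Friction and masses are not known exactly. Their poses are not given: they have to be found in the camera images.
- bottle_purple_mid (a point): Middle of the loose purple bottle (67.5 mm above its underside), 0.15 kg, standing upright: 135 mm tall, round body 56 mm in diameter up to 72 mm, sloping to a 27 mm neck at 88 mm, and a round purple cap 34 mm in diameter from 98 to 135 mm above the underside (cap centre 49 mm above this point), good to grip. White band with a purple stripe. z is up; its yaw does not matter.
- carton_purple_mid (a point): Middle (half-way up, 30 mm above the underside) of the loose purple soap carton, a rigid box about 0.15 kg, purple with one white band across it, lying on the counter at the start: 84 mm long along its x, 50 mm wide along its y, 60 mm tall.
- round_purple_top (a point): Centre of the top face of the fixed white display slab with a purple ROUND outline, the place of the purple bottle. Slab 128 mm (x) by 104 mm (y), 8 mm high above the counter, flat on top. The outline is a flat painted ring centred here, 80 mm inner and 96 mm outer diameter.
- box_purple_top (a point): Centre of the top face of the fixed white display slab with a purple RECTANGULAR outline, the place of the purple carton. Slab 128 mm (x) by 104 mm (y), flat, top 8 mm above the counter. The outline is a flat painted frame centred here, inside the line 108 mm (x) by 74 mm (y), line 7 mm wide; the carton's long side lies along x, either way round.
- bottle_green_mid (a point): Middle of the loose green bottle (67.5 mm above its underside), 0.15 kg, standing upright: 135 mm tall, round body 56 mm in diameter up to 72 mm, sloping to a 27 mm neck at 88 mm, and a round green cap 34 mm in diameter from 98 to 135 mm above the underside (cap centre 49 mm above this point), good to grip. White band with a green stripe. z is up; its yaw does not matter.
- carton_green_mid (a point): Middle (half-way up, 30 mm above the underside) of the loose green soap carton, a rigid box about 0.15 kg, green with one white band across it, lying on the counter at the start: 84 mm long along its x, 50 mm wide along its y, 60 mm tall.
- round_green_top (a point): Centre of the top face of the fixed white display slab with a green ROUND outline, the place of the green bottle. Slab 128 mm (x) by 104 mm (y), 8 mm high above the counter, flat on top. The outline is a flat painted ring centred here, 80 mm inner and 96 mm outer diameter.
- box_green_top (a point): Centre of the top face of the fixed white display slab with a green RECTANGULAR outline, the place of the green carton. Slab 128 mm (x) by 104 mm (y), flat, top 8 mm above the counter. The outline is a flat painted frame centred here, inside the line 108 mm (x) by 74 mm (y), line 7 mm wide; the carton's long side lies along x, either way round.
- brush: Bystander: small wooden scrubbing brush lying on its bristles, 70 x 36 mm (x, y), 35 mm tall; origin at the centre of its underside. To be left where it is.
- polish_tin: Bystander: steel tin with a white band, 54 mm in diameter, 50 mm tall, upright; origin at the centre of its underside. To be left where it is.
Things that resemble listed ones, but are neither listed nor needed, are in the scene too. Leave any yellow look-alike of the part that bears bottle_green_mid alone.

How it is judged:
By the outcome, as a careful person would: the job done as asked, in the order asked, and still so for the second after the job is handed in, with the robot touching nothing.
It also fails if it takes over 128 s, if anything falls off the work surface, if the arm or the gripper's body presses on something with over 40 N, if the wrist force passes 120 N, or if a joint passes its speed limit or range.

## Robot

A 7-joint arm with a two-finger parallel gripper is mounted at the origin on the work surface. World frame = base frame: x ahead of the robot, y to its left, z up, the work surface at z = 0. Lengths are in m, angles in rad, forces in N, time in s.
With the tool pointing down it reaches from about 0.4 to 0.9 m from the base axis. Payload 5.5 kg.
Tool frame: the origin (TCP) lies at the very end of the fingers, on their centre line; the grasp point (between the pads) lies r.tcp_to_grasp behind it (r.tcp_to_grasp is the distance from the TCP to the grasp point, in m); y points along the fingers, z is the direction in which the jaws open and shut, and the axes are right-handed (so a half turn about y gives the same grasp; the last joint's range is limited). The gripper opens to 85 mm and grips with 20 to 120 N. Pads are 22 mm wide; open, the fingers measure 114 mm over their backs; the gripper's body (76 mm by 85 mm) begins 54 mm behind the grasp point. The pads swing forward as they close: fully open they stand 13 mm farther back than shut.
Start: joints at [-1.059, 0.501, -0.427, 1.55, 0.221, 1.138, -0.21], TCP at [0.16, 0.63, 0.231] pointing down, gripper open.
Joint ranges: [-2.88, 2.88], [-0.31, 2.03], [-1.54, 1.56], [0.2, 2.42], [-1.41, 4.55], [0.19, 2.02], [-2.57, 2.57]. Speed limits (rad/s): [2.57, 2.57, 3.14, 3.14, 3.14, 3.14, 3.14].

## Interface

Orientations are given as a rotation vector (axis times angle).
In Python, from station import sensors, optics, ticket, r gives the robot as it stands. The module is installed in compiled form; this text tells all that it offers.
- The arm moves only by the tool arm_command, never from a script. Its argument "plan" is a list of rows, each a list of 7 numbers: the turn, a rotation vector about the tool's x, y, z in rad, then the shift along the tool's x, y, z in m, then the opening, from 0 (shut) to 1 (fully open). A call has 1 to 10 rows; each row is the pose to reach, as a shift and turn from the pose commanded when the call began, along the tool's axes at that moment; what a row does not reach only later rows make up. A row lasts 1/10 s, in which the tool goes at most 50 mm and 8.59 degrees, less where a joint would pass 70% of its speed; a pose out of reach is approached as far as the arm can. A call with a gripper value outside its range is refused whole. The fingers move at their own pace and stop on an object; "grip_force" is the grip in N (left out, the last holds). Time passes only in rows, so rows that repeat a pose let the fingers close. It gives the time, the measured TCP pose, the force and the opening at its end, in the units of the state.
- sensors.sense(): the state, without advancing time (a new reading comes with each control period).
- optics.grab_frame(name): name is "scene" or "top" or "wrist"; returns a dict with "pixels" (420x560x3 uint8, red, green, blue), "K" (3x3 intrinsics, pixels), "world_to_cam" (4x4, takes a point from world to camera coordinates). Camera axes: x right, y down, z forward; pixel columns grow to the right and rows downward; lengths in m; the calibration is good to about 2 mm. A picture is of the moment at which its call begins. There is no depth.
- ticket.finish_job(): hands the job in, once; it reports no verdict.
The state is a dict: "time": time; "joint_pos": joint angles; "qd": joint speeds; "effort": joint torques, N m; "tcp_pos": TCP position; "eef_rot": TCP orientation; "contact_force": force on the tool from outside, world axes, zero at the start; "torque": the same for the moment, N m; "gripper_width": finger opening in m.
Only numpy, scipy, OpenCV 4.12 (cv2) and the standard library are available. Lean on these libraries where they do the work, as an engineer would, in place of code of your own. Each camera call takes 0.05 s, during which the arm holds its last target.

## Working session

There is one attempt and no reset: what is moved stays moved. The work goes in short steps, Python scripts to look and compute and a tool call to move; the robot and the scene stay as the last step left them, time stands still between calls to the robot, and variables do not carry over. Pictures are saved under pics/ and viewed, and the job is handed in when it is done.

Besides the shell and the picture viewer there is one more tool, called after ">>>" as name(argument=value, ...) on one line, values as JSON. arm_command: Moves the arm, as the interface text tells. Its arguments: {"type":"object","properties":{"plan":{"type":"array"},"grip_force":{"type":"number"}},"required":["plan"]}

```bash
mkdir -p pics; cat > h.py <<'E'
import numpy as np, cv2
from scipy.spatial.transform import Rotation as R
from station import sensors, optics, ticket, r
def grab(n,f=None):
    d=optics.grab_frame(n)
    if f: cv2.imwrite('pics/'+f,cv2.cvtColor(d['pixels'],cv2.COLOR_RGB2BGR))
    return d
def ray(d,u,v,z):
    T=d['world_to_cam'];Rm=T[:3,:3];c=-Rm.T@T[:3,3]
    w=Rm.T@np.linalg.inv(d['K'])@np.array([u,v,1.])
    return c+w*(z-c[2])/w[2]
def proj(d,p):
    q=d['world_to_cam']@np.append(p,1);q=d['K']@q[:3];return q[:2]/q[2]
E
python3 - <<'E'
from h import *
print(sensors.sense()); print(r.tcp_to_grasp,[a for a in dir(r) if a[0]!='_'])
for n in('top','scene','wrist'):
    d=grab(n,n+'0.png');T=d['world_to_cam'];print(n,-T[:3,:3].T@T[:3,3],T[:3,:3].round(3).tolist())
s=sensors.sense();print(R.from_rotvec(s['eef_rot']).as_matrix().round(3))
E
```

```text
{'time': 0.0, 'joint_pos': array([-1.05879018,  0.50182863, -0.42680098,  1.55147023,  0.22079876,
        1.13831134, -0.21027997]), 'qd': array([-4.87475980e-05,  3.62130892e-04, -2.91692648e-04, -6.67566441e-04,
        9.48589524e-04,  1.41363903e-03,  7.87606429e-05]), 'effort': array([-6.18206504e-04, -5.69521451e+01, -5.81604391e+00, -2.80926490e+01,
        1.07231530e-02,  1.21690487e-02,  4.66139426e-06]), 'tcp_pos': array([0.15992404, 0.62928955, 0.23026386]), 'eef_rot': array([-1.56390063,  0.19554418, -0.19506462]), 'contact_force': array([0.07362982, 1.01069683, 0.54795547]), 'torque': array([0.00010638, 0.10309993, 0.0288874 ]), 'gripper_width': 0.0854760199651368}
0.0187 ['IKError', 'tcp_to_grasp']
top [ 0.44430949 -0.04385605  1.21302847] [[-0.021, -1.0, 0.005], [-0.997, 0.021, -0.079], [0.079, -0.007, -0.997]]
scene [1.1173985  0.34796796 1.09864536] [[-0.571, 0.821, 0.008], [0.679, 0.477, -0.558], [-0.462, -0.313, -0.83]]
wrist [0.08318498 0.64960971 0.37262963] [[0.247, 0.969, -0.001], [0.923, -0.235, 0.306], [0.296, -0.077, -0.952]]
[[ 0.969 -0.     0.246]
 [-0.246 -0.001  0.969]
 [-0.    -1.    -0.001]]
```

View pics/top0.png

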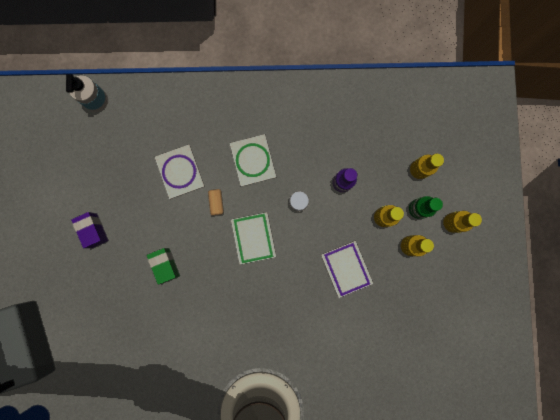

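View pics/scene0.png

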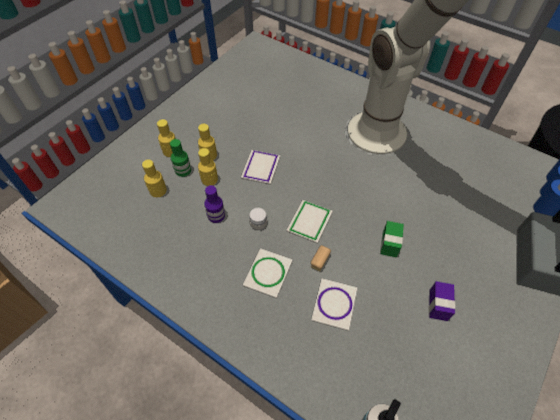

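View pics/wrist0.png

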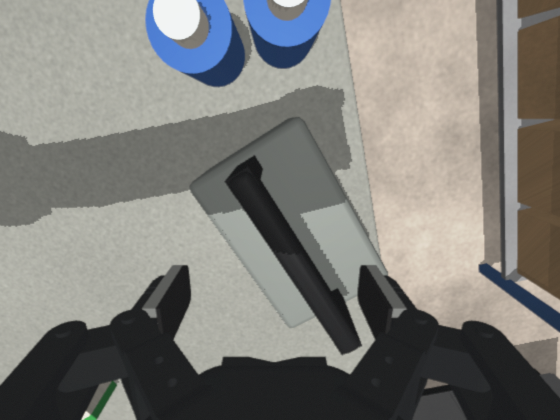

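```bash
python3 - <<'E'
from h import *
a=cv2.imread('pics/top0.png');b=cv2.imread('pics/scene0.png')
cv2.imwrite('pics/c1.png',cv2.resize(a[130:280,320:500],None,fx=4,fy=4,interpolation=cv2.INTER_NEAREST)[:600])
cv2.imwrite('pics/c2.png',cv2.resize(b[110:230,130:290],None,fx=5,fy=5,interpolation=cv2.INTER_NEAREST))
d={n:grab(n) for n in('top','scene')}
for n in d:
  print(n, d[n]['K'][0,0])
  hsv=cv2.cvtColor(d[n]['pixels'],cv2.COLOR_RGB2HSV)
  for col,lo,hi in(('purple',(120,100,40),(150,255,255)),('green',(50,100,40),(85,255,255)),('yellow',(18,120,80),(33,255,255))):
    m=cv2.inRange(hsv,lo,hi)
    cs,_=cv2.findContours(m,cv2.RETR_EXTERNAL,cv2.CHAIN_APPROX_NONE)
    for c in cs:
      if cv2.contourArea(c)<60: continue
      (u,v),wh,an=cv2.minAreaRect(c)
      h=cv2.contourArea(cv2.convexHull(c))
      print(n,col,round(u,1),round(v,1),np.round(wh,1),round(an,1),int(h),'z8:',ray(d[n],u,v,.008).round(4)[:2],'z60',ray(d[n],u,v,.06).round(4)[:2])
E
```

```text
top 435.5142196408855
top purple 346.7 269.1 [44.4 31.2] 67.6 1373 z8: [ 0.3801 -0.2474] z60 [ 0.3829 -0.2386]
top purple 88.3 235.8 [18.8 19.8] 66.8 358 z8: [0.4863 0.4627] z60 [0.4845 0.4408]
top purple 80.3 217.1 [ 4.2 19.4] 66.0 74 z8: [0.5384 0.4852] z60 [0.5344 0.4624]
top purple 346.5 178.0 [19.1 21.9] 45.0 338 z8: [ 0.6328 -0.2555] z60 [ 0.6246 -0.2464]
top purple 178.5 171.0 [32. 33.] 90.0 843 z8: [0.662  0.2135] z60 [0.6526 0.2024]
top green 163.3 272.1 [18.6 19.9] 68.2 357 z8: [0.3826 0.256 ] z60 [0.3853 0.2431]
top green 156.1 253.1 [ 4.3 19.9] 68.2 78 z8: [0.435  0.2758] z60 [0.4354 0.262 ]
top green 252.8 238.1 [43.7 31. ] 78.7 1345 z8: [0.4704 0.0091] z60 [0.4693 0.0068]
top green 429.5 206.0 [20. 25.] 90.0 387 z8: [ 0.5495 -0.484 ] z60 [ 0.5449 -0.465 ]
top green 252.0 160.0 [32. 32.] 90.0 833 z8: [0.689  0.0077] z60 [0.6785 0.0055]
top yellow 419.7 246.1 [24.6 21. ] 26.6 400 z8: [ 0.4388 -0.4514] z60 [ 0.439  -0.4338]
top yellow 467.5 221.0 [20. 27.] 90.0 438 z8: [ 0.5055 -0.5877] z60 [ 0.5028 -0.5642]
top yellow 391.5 215.5 [21. 23.] 90.0 380 z8: [ 0.5251 -0.377 ] z
[... 387 characters left out ...]
]
scene purple 213.5 199.0 [26. 17.] 90.0 356 z8: [ 0.5804 -0.2842] z60 [ 0.606  -0.2541]
scene green 268.0 272.0 [28. 32.] 90.0 717 z8: [0.69   0.0105] z60 [0.7104 0.0266]
scene green 390.7 248.8 [18.9 13.3] 12.1 222 z8: [0.4188 0.2642] z60 [0.4522 0.2682]
scene green 392.9 229.7 [19.2 16.4] 5.2 257 z8: [0.3543 0.2394] z60 [0.3907 0.2445]
scene green 178.7 152.0 [26.5 16.2] 86.2 333 z8: [ 0.4943 -0.5133] z60 [ 0.524  -0.4722]
scene yellow 152.7 177.9 [39.  17.6] 68.2 550 z8: [ 0.6296 -0.5045] z60 [ 0.6528 -0.4638]
scene yellow 206.8 154.4 [61.2 18.6] 87.8 950 z8: [ 0.4468 -0.4264] z60 [ 0.4787 -0.3895]
scene yellow 166.1 137.9 [36.6 16.2] 85.9 430 z8: [ 0.47   -0.5958] z60 [ 0.5009 -0.5508]
```

View pics/c1.png

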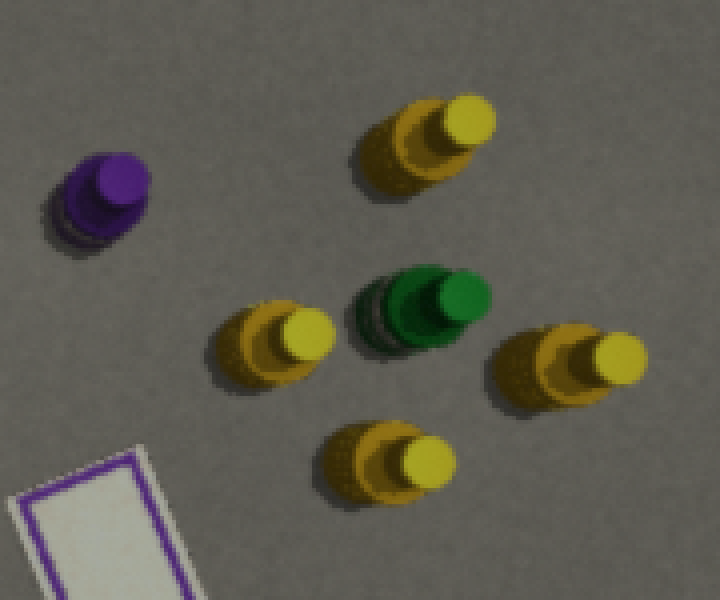

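View pics/c2.png

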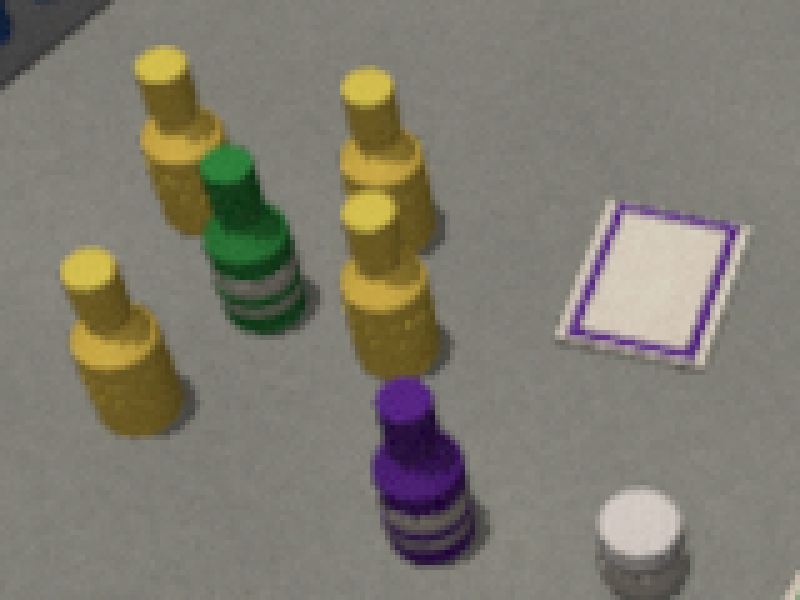

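```bash
python3 - <<'E'
from h import *
d={n:grab(n) for n in('top','scene')}
for n,seeds in (('top',{'purple':(350,174),'green':(435,204),'y1':(437,160),'y2':(397,213),'y3':(427,245),'y4':(475,219)}),('scene',{'purple':(210,189),'green':(175,142),'y1':(148,163),'y4':(162,123)})):
  im=d[n]['pixels'].astype(int)
  for k,(u,v) in seeds.items():
    ref=im[v-1:v+2,u-1:u+2].reshape(-1,3).mean(0)
    m=(np.abs(im-ref).max(2)<22).astype(np.uint8)
    nb,l,st,ce=cv2.connectedComponentsWithStats(m,connectivity=4)
    i=l[v,u]; c=ce[i]
    print(n,k,c.round(1),st[i],ray(d[n],*c,.135).round(4)[:2])
# outlines & cartons angles
im=d['top']['pixels'];hsv=cv2.cvtColor(im,cv2.COLOR_RGB2HSV)
for col,lo,hi in(('purple',(120,60,40),(150,255,255)),('green',(50,60,40),(85,255,255))):
  m=cv2.inRange(hsv,lo,hi)
  cs,_=cv2.findContours(m,cv2.RETR_EXTERNAL,cv2.CHAIN_APPROX_NONE)
  for c in cs:
    if cv2.contourArea(c)>600:
      p=np.array([ray(d['top'],*q[0],.008)[:2] for q in c],np.float32)
      print(col,'outline',[np.round(x,4) for x in cv2.minAreaRect(p)])
# carton tops: merge coloured+white
for col,lo,hi,(x0,x1,y0,y1) in(('purple',(120,60,40),(150,255,255),(65,115,200,260)),('green',(50,60,40),(85,255,255),(140,185,240,290))):
  sub=im[y0:y1,x0:x1]; v=sub.astype(int).max(2); m=((v>125)|(cv2.inRange(hsv[y0:y1,x0:x1],lo,hi)>0)).astype(np.uint8)*255
  cv2.imwrite(f'pics/crop_{col}.png',cv2.resize(np.hstack([sub[...,::-1],cv2.merge([m]*3)]),None,fx=6,fy=6,interpolation=cv2.INTER_NEAREST))
E
python3 -c "
import cv2,numpy as np
a=cv2.imread('pics/crop_purple.png');b=cv2.imread('pics/crop_green.png')
h=max(a.shape[0],b.shape[0]);w=max(a.shape[1],b.shape[1]);o=np.zeros((h+b.shape[0],w,3),np.uint8);o[:a.shape[0],:a.shape[1]]=a;o[h:h+b.shape[0],:b.shape[1]]=b
cv2.imwrite('pics/crops.png',cv2.resize(o,(w*9//10,o.shape[0]*9//10)))"
```

```text
top purple [350.4 174.2] [345 168  12  13 124] [ 0.6222 -0.2432]
top green [435.7 203.7] [430 198  12  12 119] [ 0.5439 -0.4535]
top y1 [437.2 159.5] [431 154  13  12 117] [ 0.6552 -0.4627]
top y2 [396.8 212.9] [391 207  13  13 121] [ 0.5227 -0.3554]
top y3 [427.  245.1] [421 239  13  13 125] [ 0.4414 -0.4266]
top y4 [474.9 219.1] [469 213  13  13 123] [ 0.5033 -0.549 ]
scene purple [210.3 189.6] [205 186  11   8  69] [ 0.6224 -0.2397]
scene green [174.8 142.4] [170 139  11   7  52] [ 0.5442 -0.45  ]
scene y1 [147.  163.1] [143 160   9   7  56] [ 0.6549 -0.4595]
scene y4 [161.8 122.4] [157 120  10   6  45] [ 0.5032 -0.545 ]
purple outline [array([ 0.3805, -0.2472]), array([0.1234, 0.0881]), np.float64(20.7805)]
purple outline [array([0.6615, 0.2128]), array([0.0921, 0.0927]), np.float64(44.5345)]
green outline [array([0.4713, 0.009 ]), array([0.1232, 0.0889]), np.float64(9.816)]
green outline [array([0.6906, 0.0063]), array([0.0925, 0.0937]), np.float64(88.8514)]
```

View pics/crops.png

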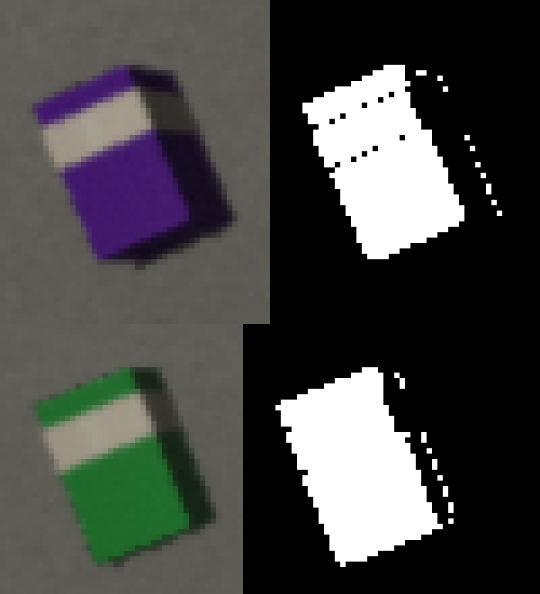

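```bash
cat >> h.py <<'E'
def carton(col,reg,d):
    lo,hi={'purple':((120,60,40),(150,255,255)),'green':((50,60,40),(85,255,255))}[col]
    x0,x1,y0,y1=reg; im=d['pixels'];hsv=cv2.cvtColor(im,cv2.COLOR_RGB2HSV)
    sub=im[y0:y1,x0:x1];m=((sub.max(2)>125)|((cv2.inRange(hsv[y0:y1,x0:x1],lo,hi)>0)&(sub.max(2)>70))).astype(np.uint8)
    m=cv2.morphologyEx(m,cv2.MORPH_CLOSE,np.ones((3,3)));m=cv2.morphologyEx(m,cv2.MORPH_OPEN,np.ones((3,3)))
    cs,_=cv2.findContours(m,cv2.RETR_EXTERNAL,cv2.CHAIN_APPROX_NONE);c=max(cs,key=cv2.contourArea)
    p=np.array([ray(d,q[0][0]+x0,q[0][1]+y0,.06)[:2] for q in c],np.float32)
    return cv2.minAreaRect(p)
def go(x,y,z,psi):
    """psi: jaw direction, world deg (mod 180 nearest). prints turn, shift in tool axes"""
    s=sensors.sense();R0=R.from_rotvec(s['eef_rot']);M=R0.as_matrix()
    cur=np.degrees(np.arctan2(M[1,2],M[0,2]))
    psi=cur+(psi-cur+90)%180-90
    a=np.radians(psi);zt=np.array([np.cos(a),np.sin(a),0]);yt=np.array([0,0,-1.]);xt=np.cross(yt,zt)
    turn=(R0.inv()*R.from_matrix(np.c_[xt,yt,zt])).as_rotvec()
    sh=M.T@(np.array([x,y,z])-s['tcp_pos'])
    print('t',round(s['time'],2),'tcp',s['tcp_pos'].round(4),'psi',cur.round(1),'turn',turn.round(3),'shift',sh.round(4),'F',s['contact_force'].round(1),'w',s['gripper_width'].round(4),'q',s['joint_pos'].round(2))
E
python3 - <<'E'
from h import *
d=grab('top')
print(carton('purple',(65,115,200,260),d));print(carton('green',(140,185,240,290),d))
d=grab('scene')
print(carton('purple',(425,460,278,320),d));print(carton('green',(378,408,218,258),d))
go(.622,-.2415,.25,-21)
go(.55,.2,.25,20)
E
```

```text
((0.5014278292655945, 0.44970640540122986), (0.08346041291952133, 0.05033315345644951), 23.50605010986328)
((0.4016518294811249, 0.2511730492115021), (0.08430805057287216, 0.05037524551153183), 21.047800064086914)
((0.5076848268508911, 0.4475513696670532), (0.13485324382781982, 0.09088129550218582), 24.111961364746094)
((0.41295018792152405, 0.25565385818481445), (0.14353209733963013, 0.08559373021125793), 27.600412368774414)Traceback (most recent call last):
  File "<stdin>", line 6, in <module>
  File "h.py", line 30, in go
    print('t',round(s['time'],2),'tcp',s['tcp_pos'].round(4),'psi',cur.round(1),'turn',turn.round(3),'shift',sh.round(4),'F',s['contact_force'].round(1),'w',s['gripper_width'].round(4),'q',s['joint_pos'].round(2))
                                                                                                                                                             ^^^^^^^^^^^^^^^^^^^^^^^^
AttributeError: 'float' object has no attribute 'round'
```

```bash
sed -i "s/s\['gripper_width'\].round(4)/round(float(s['gripper_width']),4)/" h.py
python3 - <<'E'
from h import *
go(.55,.2,.25,20)
go(.622,-.2415,.25,-21)
E
```

```text
t 0.45 tcp [0.16   0.6299 0.2312] psi 75.7 turn [0.    0.973 0.   ] shift [ 0.4838 -0.0187 -0.3207] F [ 0.9  0.8 -0.9] w 0.0853 q [-1.06  0.5  -0.43  1.55  0.22  1.14 -0.21]
t 0.45 tcp [0.16   0.6299 0.2312] psi 75.7 turn [ 0.    -1.453 -0.   ] shift [ 0.6623 -0.0187 -0.7309] F [ 0.9  0.8 -0.9] w 0.0853 q [-1.06  0.5  -0.43  1.55  0.22  1.14 -0.21]
```

>>> arm_command(plan=[[0, 0.12, 0, 0.03, 0, -0.02, 0.8], [0, 0.25, 0, 0.09, -0.01, -0.06, 0.8], [0, 0.38, 0, 0.15, -0.01, -0.1, 0.8], [0, 0.5, 0, 0.21, -0.015, -0.14, 0.8], [0, 0.62, 0, 0.27, -0.02, -0.18, 0.8], [0, 0.74, 0, 0.33, -0.02, -0.22, 0.8], [0, 0.86, 0, 0.39, -0.02, -0.26, 0.8], [0, 0.97, 0, 0.44, -0.02, -0.295, 0.8], [0, 0.97, 0, 0.484, -0.02, -0.321, 0.8], [0, 0.97, 0, 0.484, -0.02, -0.321, 0.8]], grip_force=40)

```text
time: 1.45
tcp_pos: [0.4866, 0.2685, 0.2508]
eef_rot: [-1.355, 0.945, -0.946]
contact_force: [0.3, 0.4, 0.2]
gripper_width: 0.0682
```

```bash
python3 - <<'E'
from h import *
go(.622,-.2415,.2,-21)
E
```

```text
t 1.45 tcp [0.4866 0.2685 0.2508] psi 20.2 turn [-0.001  0.719 -0.001] shift [ 0.5254  0.0506 -0.049 ] F [0.3 0.4 0.2] w 0.0682 q [-0.49  0.28 -0.07  1.78  0.02  1.08 -0.22]
```

>>> arm_command(plan=[[0, 0, 0, 0, 0, 0, 0.8], [0, 0, 0, 0, 0, 0, 0.8], [0, 0, 0, 0, 0, 0, 0.8]])

```text
time: 1.75
tcp_pos: [0.4846, 0.2712, 0.2503]
eef_rot: [-1.356, 0.946, -0.944]
contact_force: [0.1, 1.0, 0.2]
gripper_width: 0.0682
```

```bash
python3 - <<'E'
from h import *
go(.622,-.2415,.2,-21)
E
```

```text
t 1.75 tcp [0.4846 0.2712 0.2503] psi 20.3 turn [ 0.001  0.72  -0.001] shift [ 0.5286  0.0498 -0.0486] F [0.1 1.  0.2] w 0.0682 q [-0.49  0.28 -0.08  1.78  0.02  1.08 -0.23]
```

>>> arm_command(plan=[[0, 0.1, 0, 0.05, 0, -0.005, 0.8], [0, 0.2, 0, 0.1, 0, -0.01, 0.8], [0, 0.3, 0, 0.15, 0, -0.015, 0.8], [0, 0.4, 0, 0.2, 0, -0.02, 0.8], [0, 0.5, 0, 0.25, 0, -0.025, 0.8], [0, 0.6, 0, 0.3, 0.01, -0.03, 0.8], [0, 0.7, 0, 0.35, 0.02, -0.035, 0.8], [0, 0.72, 0, 0.4, 0.03, -0.04, 0.8], [0, 0.72, 0, 0.45, 0.04, -0.045, 0.8], [0, 0.72, 0, 0.49, 0.045, -0.048, 0.8]])

```text
time: 2.75
tcp_pos: [0.61, -0.2058, 0.2044]
eef_rot: [-1.014, 1.474, -1.471]
contact_force: [0.7, 1.4, 0.1]
gripper_width: 0.0684
```

>>> arm_command(plan=[[0, 0, 0, 0, 0, 0, 0.8], [0, 0, 0, 0, 0, 0, 0.8], [0, 0, 0, 0, 0, 0, 0.8]])

```text
time: 3.05
tcp_pos: [0.61, -0.2031, 0.2051]
eef_rot: [-1.013, 1.474, -1.47]
contact_force: [-0.3, 0.2, 0.0]
gripper_width: 0.0684
```

```bash
python3 - <<'E'
from h import *
go(.622,-.2415,.2,-21)
E
```

```text
t 3.05 tcp [ 0.61   -0.2031  0.2051] psi -20.9 turn [ 0.001  0.002 -0.002] shift [0.0316 0.005  0.0249] F [-0.3  0.2  0. ] w 0.0684 q [ 0.1   0.49  0.25  1.61 -0.14  1.06  0.02]
```

Centre above the cap, then check with the wrist camera.

>>> arm_command(plan=[[0, 0, 0, 0.015, 0, 0.012, 0.8], [0, 0, 0, 0.0316, 0.005, 0.0249, 0.8], [0, 0, 0, 0.0316, 0.005, 0.0249, 0.8], [0, 0, 0, 0.0316, 0.005, 0.0249, 0.8]])

```text
time: 3.45
tcp_pos: [0.6216, -0.2425, 0.2004]
eef_rot: [-1.013, 1.474, -1.472]
contact_force: [-0.0, 0.2, 0.2]
gripper_width: 0.0682
```

```bash
python3 - <<'E'
from h import *
d=grab('wrist','w1.png')
print(proj(d,[.622,-.2415,.135]))
go(.622,-.2415,.094,-21)
E
```

```text
[275.31366404 225.1550146 ]
t 3.5 tcp [ 0.6218 -0.2421  0.2005] psi -20.9 turn [ 0.     0.001 -0.002] shift [-5.000e-04  1.065e-01  1.000e-04] F [ 0.1  0.8 -0.9] w 0.0684 q [ 0.15  0.53  0.26  1.55 -0.15  1.08  0.08]
```

View pics/w1.png

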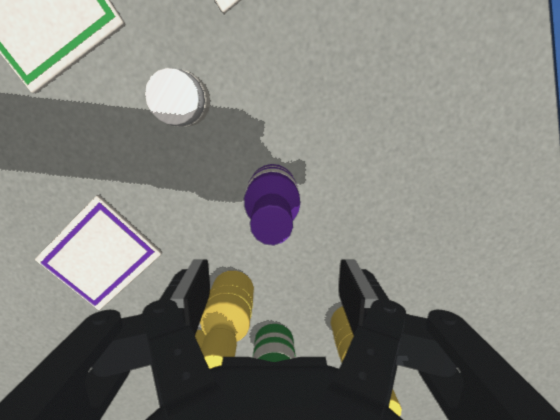

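>>> arm_command(plan=[[0, 0, 0, 0, 0.03, 0, 0.8], [0, 0, 0, 0, 0.065, 0, 0.8], [0, 0, 0, 0, 0.09, 0, 0.8], [0, 0, 0, 0, 0.105, 0, 0.8], [0, 0, 0, 0, 0.105, 0, 0.6], [0, 0, 0, 0, 0.105, 0, 0.4], [0, 0, 0, 0, 0.105, 0, 0.2], [0, 0, 0, 0, 0.105, 0, 0.2], [0, 0, 0, 0, 0.105, 0, 0.2], [0, 0, 0, 0, 0.105, 0, 0.2]], grip_force=40)

```text
time: 4.5
tcp_pos: [0.6222, -0.2453, 0.0967]
eef_rot: [-1.01, 1.473, -1.476]
contact_force: [-0.4, 0.9, 4.5]
gripper_width: 0.0333
```

>>> arm_command(plan=[[0, 0, 0, 0, 0, 0, 0.2], [0, 0, 0, 0, -0.02, 0, 0.2], [0, 0, 0, 0, -0.05, 0, 0.2], [0, 0, 0, 0, -0.09, 0, 0.2], [0, 0, 0, 0, -0.13, 0, 0.2], [0, 0, 0, 0, -0.17, 0, 0.2], [0, 0, 0, 0, -0.18, 0, 0.2], [0, 0, 0, 0, -0.18, 0, 0.2]])

```text
time: 5.3
tcp_pos: [0.6222, -0.2455, 0.2773]
eef_rot: [-1.009, 1.472, -1.477]
contact_force: [0.1, -0.4, -2.2]
gripper_width: 0.033
```

```bash
python3 - <<'E'
from h import *
d=grab('wrist','w2.png')
d=grab('scene','s2.png')
a=cv2.imread('pics/w2.png');b=cv2.imread('pics/s2.png');cv2.imwrite('pics/ws2.png',cv2.resize(np.hstack([a,b]),(800,300)))
go(.662,.2145,.25,19)
E
```

```text
t 5.4 tcp [ 0.6203 -0.2444  0.2733] psi -21.1 turn [ 0.003 -0.7   -0.001] shift [-0.4432  0.0237 -0.1261] F [-0.1  0.6 -2.2] w 0.0333 q [ 0.15  0.47  0.27  1.47 -0.13  1.21  0.07]
```

View pics/ws2.png

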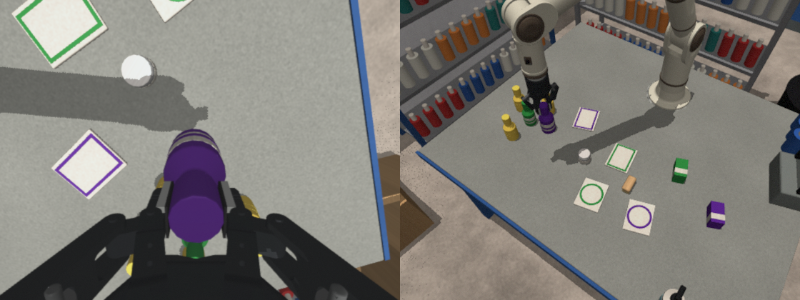

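>>> arm_command(plan=[[0, -0.02, 0, -0.012, 0, -0.004, 0.2], [0, -0.07, 0, -0.04, 0, -0.012, 0.2], [0, -0.14, 0, -0.08, 0, -0.023, 0.2], [0, -0.2, 0, -0.12, 0, -0.034, 0.2], [0, -0.26, 0, -0.16, 0, -0.046, 0.2], [0, -0.32, 0, -0.2, 0, -0.057, 0.2], [0, -0.38, 0, -0.24, 0, -0.068, 0.2], [0, -0.44, 0, -0.28, 0, -0.08, 0.2], [0, -0.5, 0, -0.31, 0, -0.09, 0.2], [0, -0.55, 0, -0.33, 0, -0.095, 0.2]])

```text
time: 6.4
tcp_pos: [0.6495, 0.1024, 0.2731]
eef_rot: [-1.295, 1.071, -1.065]
contact_force: [-0.8, 0.7, -1.8]
gripper_width: 0.0334
```

>>> arm_command(plan=[[0, 0, 0, 0, 0, 0, 0.2], [0, 0, 0, 0, 0, 0, 0.2]])

```text
time: 6.6
tcp_pos: [0.6508, 0.0965, 0.274]
eef_rot: [-1.292, 1.075, -1.074]
contact_force: [0.0, -1.0, -2.1]
gripper_width: 0.0333
```

```bash
python3 - <<'E'
from h import *
go(.662,.2145,.2,19)
E
```

```text
t 6.6 tcp [0.6508 0.0965 0.274 ] psi 10.4 turn [ 0.002 -0.15   0.001] shift [-0.1141  0.0738  0.0325] F [ 0.  -1.  -2.1] w 0.0333 q [-0.24  0.45  0.07  1.49 -0.03  1.2   0.02]
```

>>> arm_command(plan=[[0, -0.03, 0, -0.02, 0, 0.006, 0.2], [0, -0.08, 0, -0.05, 0, 0.014, 0.2], [0, -0.12, 0, -0.08, 0, 0.023, 0.2], [0, -0.15, 0, -0.1, 0.015, 0.029, 0.2], [0, -0.15, 0, -0.114, 0.04, 0.0325, 0.2], [0, -0.15, 0, -0.114, 0.074, 0.0325, 0.2], [0, -0.15, 0, -0.114, 0.074, 0.0325, 0.2], [0, -0.15, 0, -0.114, 0.074, 0.0325, 0.2]])

```text
time: 7.4
tcp_pos: [0.6623, 0.2131, 0.1999]
eef_rot: [-1.351, 0.964, -0.962]
contact_force: [1.0, 0.1, -0.8]
gripper_width: 0.0333
```

```bash
python3 - <<'E'
from h import *
grab('wrist','w3.png');grab('top','t3.png')
a=cv2.imread('pics/w3.png');b=cv2.imread('pics/t3.png');cv2.imwrite('pics/ws3.png',cv2.resize(np.hstack([a,b]),(800,300)))
go(.662,.2145,.106,19)
E
```

```text
t 7.5 tcp [0.6641 0.214  0.2029] psi 18.9 turn [-0.002 -0.001  0.001] shift [-0.0012  0.0969 -0.0021] F [ 0.9 -0.5 -1.8] w 0.033 q [-0.36  0.57  0.01  1.46 -0.    1.11 -0.02]
```

View pics/ws3.png

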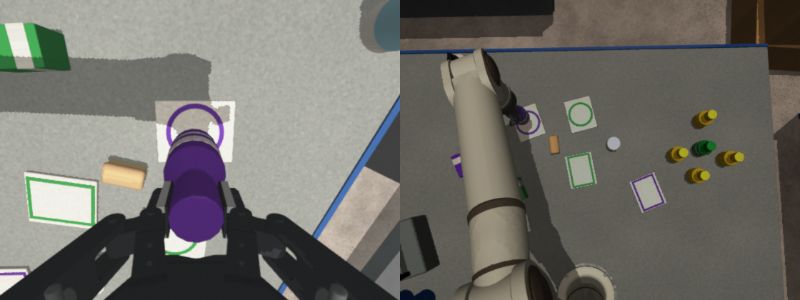

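>>> arm_command(plan=[[0, 0, 0, 0, 0.025, 0, 0.2], [0, 0, 0, -0.001, 0.055, -0.001, 0.2], [0, 0, 0, -0.001, 0.075, -0.001, 0.2], [0, 0, 0, -0.001, 0.085, -0.001, 0.2], [0, 0, 0, -0.001, 0.09, -0.001, 0.2], [0, 0, 0, -0.001, 0.094, -0.001, 0.2], [0, 0, 0, -0.001, 0.096, -0.001, 0.2], [0, 0, 0, -0.001, 0.096, -0.001, 0.2]])

```text
time: 8.3
tcp_pos: [0.662, 0.2159, 0.1061]
eef_rot: [-1.347, 0.961, -0.962]
contact_force: [-0.1, 0.2, -1.4]
gripper_width: 0.033
```

>>> arm_command(plan=[[0, 0, 0, 0, 0.001, 0, 0.2], [0, 0, 0, 0, 0.002, 0, 0.2], [0, 0, 0, 0, 0.002, 0, 0.2]])

```text
time: 8.6
tcp_pos: [0.662, 0.216, 0.1047]
eef_rot: [-1.347, 0.96, -0.962]
contact_force: [-1.4, -0.5, 4.8]
gripper_width: 0.0331
```

Contact. Release and rise.

>>> arm_command(plan=[[0, 0, 0, 0, 0, 0, 0.4], [0, 0, 0, 0, 0, 0, 0.55], [0, 0, 0, 0, 0, 0, 0.7], [0, 0, 0, 0, 0, 0, 0.8], [0, 0, 0, 0, -0.015, 0, 0.8], [0, 0, 0, 0, -0.045, 0, 0.8], [0, 0, 0, 0, -0.09, 0, 0.8], [0, 0, 0, 0, -0.11, 0, 0.8]])

```text
time: 9.4
tcp_pos: [0.6637, 0.2165, 0.2191]
eef_rot: [-1.342, 0.957, -0.964]
contact_force: [0.6, 0.2, 0.8]
gripper_width: 0.0684
```

```bash
python3 - <<'E'
from h import *
grab('wrist','w4.png')
go(.544,-.4515,.21,-60)
E
```

```text
t 9.45 tcp [0.665  0.2169 0.222 ] psi 19.0 turn [-0.009  1.379 -0.008] shift [ 0.5926  0.0082 -0.3322] F [1.6 0.3 2.4] w 0.0683 q [-0.36  0.56  0.01  1.44 -0.    1.13 -0.02]
```

View pics/w4.png

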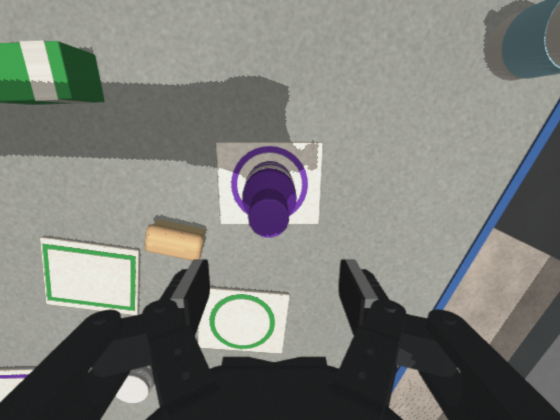

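>>> arm_command(plan=[[0, 0.05, 0, 0.03, 0, -0.017, 0.8], [0, 0.12, 0, 0.07, 0, -0.039, 0.8], [0, 0.19, 0, 0.11, 0, -0.062, 0.8], [0, 0.26, 0, 0.15, 0, -0.084, 0.8], [0, 0.33, 0, 0.19, 0, -0.106, 0.8], [0, 0.4, 0, 0.23, 0, -0.129, 0.8], [0, 0.47, 0, 0.27, 0, -0.151, 0.8], [0, 0.54, 0, 0.31, 0, -0.174, 0.8], [0, 0.61, 0, 0.35, 0, -0.196, 0.8], [0, 0.68, 0, 0.39, 0, -0.218, 0.8]])

```text
time: 10.45
tcp_pos: [0.5821, -0.2257, 0.2144]
eef_rot: [-1.021, 1.462, -1.463]
contact_force: [1.4, 0.1, 0.3]
gripper_width: 0.0681
```

>>> arm_command(plan=[[0, 0, 0, 0, 0, 0, 0.8], [0, 0, 0, 0, 0, 0, 0.8]])

```text
time: 10.65
tcp_pos: [0.5819, -0.2259, 0.214]
eef_rot: [-1.022, 1.462, -1.464]
contact_force: [0.2, 0.4, 0.5]
gripper_width: 0.0685
```

```bash
python3 - <<'E'
from h import *
go(.544,-.4515,.21,-42)
E
```

```text
t 10.65 tcp [ 0.5819 -0.2259  0.214 ] psi -20.1 turn [-0.001  0.382  0.   ] shift [0.2249 0.0041 0.042 ] F [0.2 0.4 0.5] w 0.0685 q [ 0.13  0.44  0.26  1.66 -0.13  1.06  0.08]
```

>>> arm_command(plan=[[0, 0.06, 0, 0.03, 0, 0.006, 0.8], [0, 0.13, 0, 0.07, 0, 0.013, 0.8], [0, 0.2, 0, 0.11, 0, 0.02, 0.8], [0, 0.26, 0, 0.15, 0, 0.028, 0.8], [0, 0.32, 0, 0.19, 0, 0.036, 0.8], [0, 0.382, 0, 0.215, 0.004, 0.04, 0.8], [0, 0.382, 0, 0.225, 0.004, 0.042, 0.8], [0, 0.382, 0, 0.225, 0.004, 0.042, 0.8], [0, 0.382, 0, 0.225, 0.004, 0.042, 0.8]])

```text
time: 11.55
tcp_pos: [0.5467, -0.447, 0.2089]
eef_rot: [-0.772, 1.722, -1.719]
contact_force: [1.0, 0.4, 1.1]
gripper_width: 0.068
```

```bash
python3 - <<'E'
from h import *
d=grab('wrist','w5.png')
print(proj(d,[.544,-.4515,.135]))
go(.544,-.4515,.096,-42)
E
```

```text
[276.65688552 228.3502792 ]
t 11.6 tcp [ 0.5469 -0.4468  0.2091] psi -41.6 turn [ 0.001  0.007 -0.002] shift [0.0057 0.1131 0.0011] F [ 0.8  0.3 -0.2] w 0.068 q [ 0.41  0.61  0.37  1.43 -0.23  1.14  0.09]
```

View pics/w5.png

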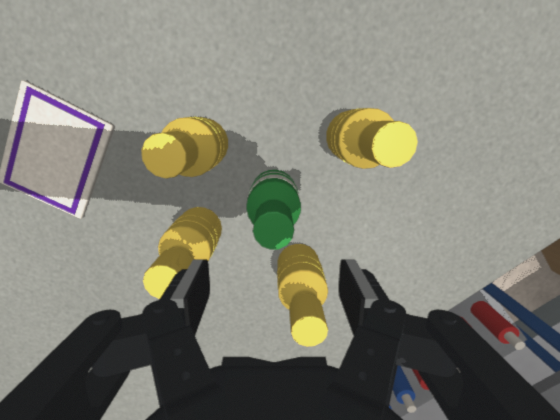

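>>> arm_command(plan=[[0, 0, 0, 0.003, 0.02, 0.001, 0.8], [0, 0, 0, 0.0057, 0.05, 0.001, 0.8], [0, 0, 0, 0.0057, 0.08, 0.001, 0.8], [0, 0, 0, 0.0057, 0.1, 0.001, 0.8], [0, 0, 0, 0.0057, 0.112, 0.001, 0.8], [0, 0, 0, 0.0057, 0.112, 0.001, 0.6], [0, 0, 0, 0.0057, 0.112, 0.001, 0.4], [0, 0, 0, 0.0057, 0.112, 0.001, 0.2], [0, 0, 0, 0.0057, 0.112, 0.001, 0.2], [0, 0, 0, 0.0057, 0.112, 0.001, 0.2]])

```text
time: 12.6
tcp_pos: [0.5429, -0.4552, 0.0987]
eef_rot: [-0.769, 1.721, -1.725]
contact_force: [-0.8, -0.4, 3.4]
gripper_width: 0.0334
```

>>> arm_command(plan=[[0, 0, 0, 0, 0, 0, 0.2], [0, 0, 0, 0, 0, 0, 0.2]])

```text
time: 12.8
tcp_pos: [0.5429, -0.4553, 0.0987]
eef_rot: [-0.769, 1.721, -1.725]
contact_force: [-0.6, 2.3, 6.2]
gripper_width: 0.0335
```

>>> arm_command(plan=[[0, 0, 0, 0, -0.015, 0, 0.2], [0, 0, 0, 0, -0.04, 0, 0.2], [0, 0, 0, 0, -0.08, 0, 0.2], [0, 0, 0, 0, -0.12, 0, 0.2], [0, 0, 0, 0, -0.16, 0, 0.2], [0, 0, 0, 0, -0.19, 0, 0.2], [0, 0, 0, 0, -0.2, 0, 0.2], [0, 0, 0, 0, -0.2, 0, 0.2], [0, 0, 0, 0, -0.2, 0, 0.2]])

```text
time: 13.7
tcp_pos: [0.5414, -0.454, 0.2952]
eef_rot: [-0.772, 1.727, -1.721]
contact_force: [-0.3, 0.6, -1.8]
gripper_width: 0.033
```

```bash
python3 - <<'E'
from h import *
d=grab('wrist','w6.png')
go(.6905,.0085,.296,1)
E
```

```text
t 13.75 tcp [ 0.5412 -0.4537  0.2945] psi -41.8 turn [ 0.004 -0.747 -0.001] shift [-0.444  -0.0008 -0.197 ] F [ 0.5  0.4 -2.3] w 0.0334 q [ 0.41  0.55  0.39  1.33 -0.21  1.3   0.08]
```

View pics/w6.png

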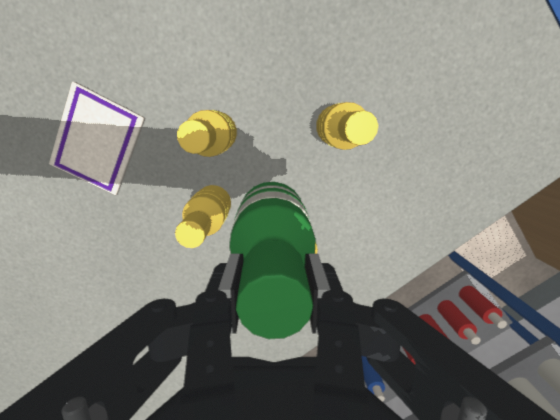

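>>> arm_command(plan=[[0, -0.03, 0, -0.02, 0, -0.009, 0.2], [0, -0.09, 0, -0.055, 0, -0.024, 0.2], [0, -0.15, 0, -0.09, 0, -0.04, 0.2], [0, -0.22, 0, -0.13, 0, -0.058, 0.2], [0, -0.29, 0, -0.17, 0, -0.075, 0.2], [0, -0.36, 0, -0.21, 0, -0.093, 0.2], [0, -0.43, 0, -0.25, 0, -0.11, 0.2], [0, -0.49, 0, -0.285, 0, -0.126, 0.2], [0, -0.54, 0, -0.315, 0, -0.14, 0.2], [0, -0.57, 0, -0.33, 0, -0.146, 0.2]])

```text
time: 14.75
tcp_pos: [0.6535, -0.1049, 0.2952]
eef_rot: [-1.134, 1.324, -1.316]
contact_force: [-0.1, -0.3, -2.4]
gripper_width: 0.0331
```

>>> arm_command(plan=[[0, 0, 0, 0, 0, 0, 0.2], [0, 0, 0, 0, 0, 0, 0.2]])

```text
time: 14.95
tcp_pos: [0.6526, -0.1128, 0.2963]
eef_rot: [-1.131, 1.328, -1.327]
contact_force: [-0.7, 0.1, -1.5]
gripper_width: 0.0333
```

```bash
python3 - <<'E'
from h import *
go(.6905,.0085,.2,1)
E
```

```text
t 14.95 tcp [ 0.6526 -0.1128  0.2963] psi -9.2 turn [ 0.002 -0.179  0.001] shift [-0.126   0.0961  0.0181] F [-0.7  0.1 -1.5] w 0.0333 q [-0.01  0.44  0.2   1.46 -0.09  1.25  0.04]
```

>>> arm_command(plan=[[0, -0.03, 0, -0.02, 0, 0.003, 0.2], [0, -0.08, 0, -0.05, 0, 0.007, 0.2], [0, -0.13, 0, -0.085, 0.01, 0.012, 0.2], [0, -0.179, 0, -0.115, 0.03, 0.016, 0.2], [0, -0.179, 0, -0.126, 0.06, 0.018, 0.2], [0, -0.179, 0, -0.126, 0.085, 0.018, 0.2], [0, -0.179, 0, -0.126, 0.096, 0.018, 0.2], [0, -0.179, 0, -0.126, 0.096, 0.018, 0.2], [0, -0.179, 0, -0.126, 0.096, 0.018, 0.2]])

```text
time: 15.85
tcp_pos: [0.6917, 0.0088, 0.2018]
eef_rot: [-1.217, 1.195, -1.197]
contact_force: [-0.0, -0.0, -1.2]
gripper_width: 0.0331
```

```bash
python3 - <<'E'
from h import *
grab('wrist','w7.png')
go(.6905,.0085,.108,1)
E
```

```text
t 15.9 tcp [0.6922 0.009  0.2027] psi 1.0 turn [-0.002  0.     0.   ] shift [ 0.0004  0.0947 -0.002 ] F [-0.2  0.4 -1.7] w 0.0332 q [-0.13  0.57  0.12  1.48 -0.07  1.1   0.02]
```

View pics/w7.png

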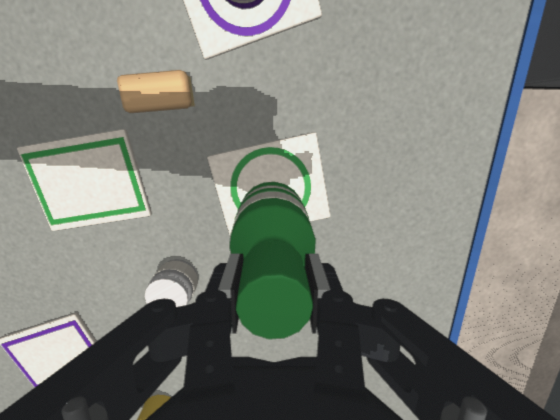

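>>> arm_command(plan=[[0, 0, 0, 0, 0.02, -0.001, 0.2], [0, 0, 0, 0, 0.05, -0.002, 0.2], [0, 0, 0, 0, 0.07, -0.002, 0.2], [0, 0, 0, 0, 0.082, -0.002, 0.2], [0, 0, 0, 0, 0.088, -0.002, 0.2], [0, 0, 0, 0, 0.092, -0.002, 0.2], [0, 0, 0, 0, 0.094, -0.002, 0.2], [0, 0, 0, 0, 0.094, -0.002, 0.2]])

```text
time: 16.7
tcp_pos: [0.6899, 0.01, 0.1081]
eef_rot: [-1.217, 1.194, -1.196]
contact_force: [-0.2, -0.8, -1.9]
gripper_width: 0.0329
```

>>> arm_command(plan=[[0, 0, 0, 0, 0.001, 0, 0.2], [0, 0, 0, 0, 0.001, 0, 0.2]])

```text
time: 16.9
tcp_pos: [0.6896, 0.0101, 0.1068]
eef_rot: [-1.217, 1.195, -1.195]
contact_force: [-0.7, -1.0, -1.9]
gripper_width: 0.0331
```

>>> arm_command(plan=[[0, 0, 0, 0, 0.001, 0, 0.2], [0, 0, 0, 0, 0.001, 0, 0.2]])

```text
time: 17.1
tcp_pos: [0.6897, 0.01, 0.1067]
eef_rot: [-1.217, 1.195, -1.196]
contact_force: [-2.6, 0.9, 4.9]
gripper_width: 0.0335
```

>>> arm_command(plan=[[0, 0, 0, 0, 0, 0, 0.4], [0, 0, 0, 0, 0, 0, 0.55], [0, 0, 0, 0, 0, 0, 0.7], [0, 0, 0, 0, 0, 0, 0.8], [0, 0, 0, 0, -0.015, 0, 0.8], [0, 0, 0, 0, -0.045, 0, 0.8], [0, 0, 0, 0, -0.09, 0, 0.8], [0, 0, 0, 0, -0.12, 0, 0.8], [0, 0, 0, 0, -0.12, 0, 0.8], [0, 0, 0, 0, -0.12, 0, 0.8]])

```text
time: 18.1
tcp_pos: [0.69, 0.01, 0.2273]
eef_rot: [-1.216, 1.193, -1.196]
contact_force: [0.7, -0.3, -0.5]
gripper_width: 0.0683
```

```bash
python3 - <<'E'
from h import *
grab('wrist','w8.png')
go(.5025,.4505,.22,113.5)
E
```

```text
t 18.15 tcp [0.689  0.01   0.2255] psi 1.1 turn [ 0.    1.18 -0.  ] shift [-0.4439  0.0056 -0.178 ] F [-0.3  0.4 -0.4] w 0.0687 q [-0.14  0.54  0.12  1.46 -0.07  1.14  0.02]
```

View pics/w8.png

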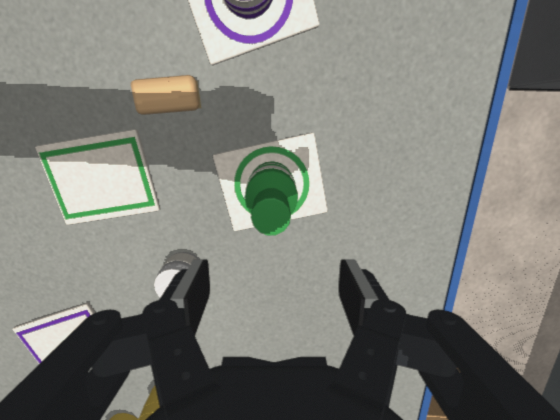

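>>> arm_command(plan=[[0, 0.1, 0, -0.03, 0, -0.012, 0.8], [0, 0.2, 0, -0.07, 0, -0.028, 0.9], [0, 0.3, 0, -0.11, 0, -0.044, 1.0], [0, 0.42, 0, -0.15, 0, -0.06, 1.0], [0, 0.54, 0, -0.19, 0, -0.076, 1.0], [0, 0.66, 0, -0.23, 0, -0.092, 1.0], [0, 0.78, 0, -0.27, 0, -0.108, 1.0], [0, 0.9, 0, -0.31, 0, -0.124, 1.0], [0, 1.02, 0, -0.35, 0, -0.14, 1.0], [0, 1.1, 0, -0.39, 0, -0.157, 1.0]])

```text
time: 19.15
tcp_pos: [0.5231, 0.3977, 0.2234]
eef_rot: [-0.486, 1.95, -1.953]
contact_force: [1.0, 0.5, 0.0]
gripper_width: 0.0856
```

>>> arm_command(plan=[[0, 0, 0, 0, 0, 0, 1.0], [0, 0, 0, 0, 0, 0, 1.0]])

```text
time: 19.35
tcp_pos: [0.5226, 0.3982, 0.2233]
eef_rot: [-0.494, 1.945, -1.947]
contact_force: [0.1, -0.3, 0.1]
gripper_width: 0.0852
```

```bash
python3 - <<'E'
from h import *
go(.5025,.4505,.18,113.5)
E
```

```text
t 19.35 tcp [0.5226 0.3982 0.2233] psi -61.7 turn [-0.001  0.084  0.003] shift [-0.0072  0.0432 -0.0556] F [ 0.1 -0.3  0.1] w 0.0852 q [-0.87  0.5   0.25  1.55 -0.13  1.11 -1.67]
```

>>> arm_command(plan=[[0, 0.04, 0, -0.003, 0.01, -0.02, 1.0], [0, 0.084, 0, -0.007, 0.03, -0.045, 1.0], [0, 0.084, 0, -0.007, 0.043, -0.0556, 1.0], [0, 0.084, 0, -0.007, 0.043, -0.0556, 1.0], [0, 0.084, 0, -0.007, 0.043, -0.0556, 1.0]])

```text
time: 19.85
tcp_pos: [0.5057, 0.4472, 0.1818]
eef_rot: [-0.412, 1.997, -2.001]
contact_force: [1.1, 0.1, 0.7]
gripper_width: 0.0852
```

```bash
python3 - <<'E'
from h import *
d=grab('wrist','w9.png')
a=np.radians(23.5);L=np.array([np.cos(a),np.sin(a),0])*.042;W=np.array([-np.sin(a),np.cos(a),0])*.025
for s,t in((1,1),(1,-1),(-1,-1),(-1,1)): print(proj(d,np.array([.5025,.4505,.06])+s*L+t*W).round(0))
go(.5025,.4505,.018,113.5)
E
```

```text
[242. 162.]
[297. 161.]
[296. 246.]
[246. 246.]
t 19.9 tcp [0.5064 0.4472 0.1826] psi -66.8 turn [-0.002 -0.006 -0.   ] shift [ 0.0024  0.1646 -0.0048] F [-0.5  0.6 -0.2] w 0.0851 q [-0.94  0.57  0.25  1.54 -0.15  1.05 -1.82]
```

View pics/w9.png

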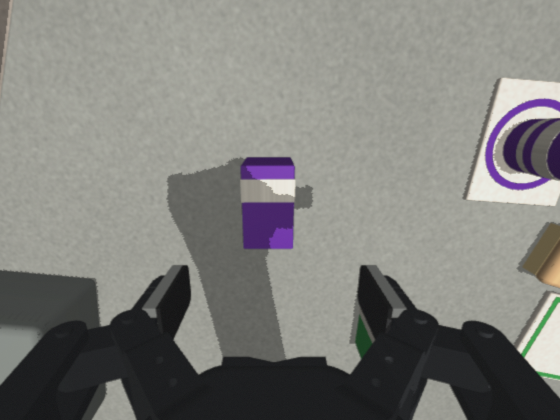

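>>> arm_command(plan=[[0, 0, 0, 0.001, 0.03, -0.003, 1.0], [0, 0, 0, 0.002, 0.07, -0.005, 1.0], [0, 0, 0, 0.002, 0.1, -0.005, 1.0], [0, 0, 0, 0.002, 0.12, -0.005, 1.0], [0, 0, 0, 0.002, 0.14, -0.005, 1.0], [0, 0, 0, 0.002, 0.155, -0.005, 1.0], [0, 0, 0, 0.002, 0.164, -0.005, 1.0], [0, 0, 0, 0.002, 0.164, -0.005, 1.0], [0, 0, 0, 0.002, 0.164, -0.005, 1.0]])

```text
time: 20.8
tcp_pos: [0.5018, 0.4533, 0.0192]
eef_rot: [-0.41, 1.998, -1.997]
contact_force: [0.3, -0.1, 0.6]
gripper_width: 0.0854
```

>>> arm_command(plan=[[0, 0, 0, 0, 0, 0, 0.85], [0, 0, 0, 0, 0, 0, 0.7], [0, 0, 0, 0, 0, 0, 0.6], [0, 0, 0, 0, 0, 0, 0.5], [0, 0, 0, 0, 0, 0, 0.4], [0, 0, 0, 0, 0, 0, 0.4], [0, 0, 0, 0, 0, 0, 0.4]], grip_force=50)

```text
time: 21.5
tcp_pos: [0.5018, 0.4534, 0.0192]
eef_rot: [-0.41, 1.998, -1.997]
contact_force: [-1.1, -1.4, 5.7]
gripper_width: 0.0495
```

```bash
python3 - <<'E'
from h import *
go(.3805,-.246,.17,110.8)
E
```

```text
t 21.5 tcp [0.5018 0.4534 0.0192] psi -66.8 turn [ 0.     0.043 -0.001] shift [ 0.3873 -0.1515  0.5947] F [-1.1 -1.4  5.7] w 0.0495 q [-0.92  0.76  0.21  1.62 -0.2   0.78 -1.79]
```

>>> arm_command(plan=[[0, 0, 0, 0, -0.015, 0, 0.4], [0, 0, 0, 0, -0.04, 0, 0.4], [0, 0, 0, 0, -0.08, 0, 0.4], [0, 0, 0, 0, -0.12, 0, 0.4], [0, 0, 0, 0, -0.15, 0, 0.4], [0, 0, 0, 0, -0.17, 0, 0.4], [0, 0, 0, 0, -0.17, 0, 0.4], [0, 0, 0, 0, -0.17, 0, 0.4]])

```text
time: 22.3
tcp_pos: [0.5005, 0.453, 0.1881]
eef_rot: [-0.412, 1.998, -1.998]
contact_force: [0.3, -0.4, -2.1]
gripper_width: 0.0496
```

```bash
python3 - <<'E'
from h import *
grab('wrist','w10.png')
go(.3805,-.246,.19,110.8)
go(.52,.1,.19,110.8)
E
```

```text
t 22.35 tcp [0.5    0.4525 0.1869] psi -66.7 turn [-0.001  0.043  0.002] shift [ 0.3857 -0.0019  0.5945] F [-0.3 -0.2 -1.9] w 0.0493 q [-0.95  0.56  0.25  1.54 -0.15  1.06 -1.83]
t 22.35 tcp [0.5    0.4525 0.1869] psi -66.7 turn [-0.001  0.043  0.002] shift [ 0.1209 -0.0027  0.3318] F [-0.3 -0.2 -1.9] w 0.0493 q [-0.95  0.56  0.25  1.54 -0.15  1.06 -1.83]
```

View pics/w10.png

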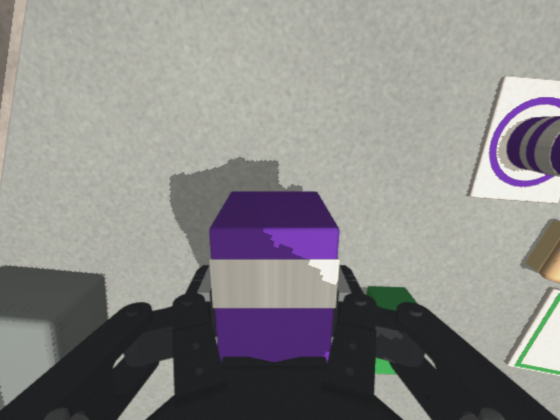

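>>> arm_command(plan=[[0, 0, 0, 0.005, 0, 0.014, 0.4], [0, 0, 0, 0.014, 0, 0.04, 0.4], [0, 0, 0, 0.026, 0, 0.072, 0.4], [0, 0.01, 0, 0.04, 0, 0.108, 0.4], [0, 0.02, 0, 0.054, 0, 0.146, 0.4], [0, 0.03, 0, 0.068, 0, 0.185, 0.4], [0, 0.04, 0, 0.082, 0, 0.225, 0.4], [0, 0.043, 0, 0.096, 0, 0.265, 0.4], [0, 0.043, 0, 0.11, 0, 0.302, 0.4], [0, 0.043, 0, 0.121, 0, 0.332, 0.4]])

```text
time: 23.35
tcp_pos: [0.5194, 0.0959, 0.187]
eef_rot: [-0.372, 2.025, -2.028]
contact_force: [0.3, -0.4, -0.9]
gripper_width: 0.0494
```

>>> arm_command(plan=[[0, 0, 0, 0.01, 0, 0.01, 0.4], [0, 0, 0, 0.03, 0, 0.03, 0.4], [0, 0, 0, 0.056, 0, 0.056, 0.4], [0, 0, 0, 0.082, 0, 0.082, 0.4], [0, 0, 0, 0.108, 0, 0.108, 0.4], [0, 0, 0, 0.134, 0, 0.134, 0.4], [0, 0, 0, 0.16, 0, 0.16, 0.4], [0, 0, 0, 0.18, 0, 0.18, 0.4], [0, 0, 0, 0.2, 0, 0.2, 0.4], [0, 0, 0, 0.2, 0, 0.2, 0.4]])

```text
time: 24.35
tcp_pos: [0.4018, -0.1608, 0.1875]
eef_rot: [-0.368, 2.028, -2.028]
contact_force: [-0.8, 0.5, -2.2]
gripper_width: 0.0495
```

>>> arm_command(plan=[[0, 0, 0, 0, 0, 0, 0.4], [0, 0, 0, 0, 0, 0, 0.4]])

```text
time: 24.55
tcp_pos: [0.4047, -0.1566, 0.1878]
eef_rot: [-0.373, 2.024, -2.022]
contact_force: [-0.6, -0.1, -1.2]
gripper_width: 0.0494
```

```bash
python3 - <<'E'
from h import *
go(.3805,-.246,.15,110.8)
E
```

```text
t 24.55 tcp [ 0.4047 -0.1566  0.1878] psi -69.1 turn [0.001 0.001 0.001] shift [0.0544 0.0378 0.0749] F [-0.6 -0.1 -1.2] w 0.0494 q [-0.19  0.15  0.55  2.14 -0.1   0.88 -0.79]
```

>>> arm_command(plan=[[0, 0, 0, 0.008, 0, 0.012, 0.4], [0, 0, 0, 0.025, 0.005, 0.035, 0.4], [0, 0, 0, 0.042, 0.015, 0.058, 0.4], [0, 0, 0, 0.0544, 0.03, 0.075, 0.4], [0, 0, 0, 0.0544, 0.038, 0.075, 0.4], [0, 0, 0, 0.0544, 0.038, 0.075, 0.4], [0, 0, 0, 0.0544, 0.038, 0.075, 0.4]])

```text
time: 25.25
tcp_pos: [0.3812, -0.2456, 0.1501]
eef_rot: [-0.374, 2.024, -2.022]
contact_force: [-0.1, -0.5, -2.0]
gripper_width: 0.0496
```

```bash
python3 - <<'E'
from h import *
grab('wrist','w11.png')
go(.3805,-.246,.028,110.8)
E
```

```text
t 25.3 tcp [ 0.3815 -0.2458  0.1504] psi -69.1 turn [ 0.     0.002 -0.   ] shift [ 1.000e-03  1.224e-01 -1.000e-04] F [ 0.4 -0.9 -1.9] w 0.0496 q [-0.01  0.26  0.59  2.13 -0.21  0.8  -0.49]
```

View pics/w11.png

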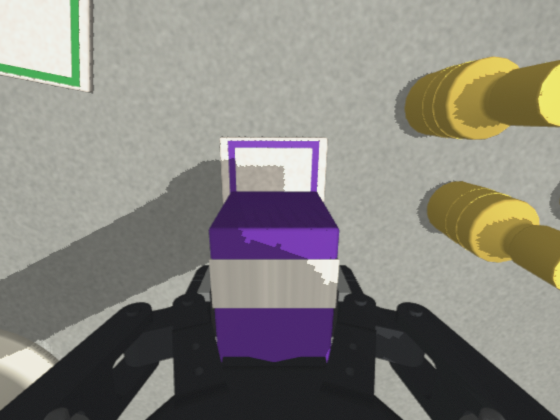

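>>> arm_command(plan=[[0, 0, 0, 0, 0.02, 0, 0.4], [0, 0, 0, 0.001, 0.05, 0, 0.4], [0, 0, 0, 0.001, 0.08, 0, 0.4], [0, 0, 0, 0.001, 0.1, 0, 0.4], [0, 0, 0, 0.001, 0.112, 0, 0.4], [0, 0, 0, 0.001, 0.118, 0, 0.4], [0, 0, 0, 0.001, 0.121, 0, 0.4], [0, 0, 0, 0.001, 0.122, 0, 0.4], [0, 0, 0, 0.001, 0.122, 0, 0.4]])

```text
time: 26.2
tcp_pos: [0.3804, -0.2477, 0.0289]
eef_rot: [-0.37, 2.022, -2.024]
contact_force: [-0.4, 0.3, -2.2]
gripper_width: 0.0495
```

>>> arm_command(plan=[[0, 0, 0, 0, 0.001, 0, 0.4], [0, 0, 0, 0, 0.001, 0, 0.4]])

```text
time: 26.4
tcp_pos: [0.3801, -0.2475, 0.0277]
eef_rot: [-0.37, 2.023, -2.024]
contact_force: [-0.5, -1.1, -2.8]
gripper_width: 0.0496
```

>>> arm_command(plan=[[0, 0, 0, 0, 0.001, 0, 0.4], [0, 0, 0, 0, 0.001, 0, 0.4]])

```text
time: 26.6
tcp_pos: [0.3801, -0.2475, 0.0271]
eef_rot: [-0.37, 2.023, -2.023]
contact_force: [-2.3, 1.9, 9.5]
gripper_width: 0.0496
```

>>> arm_command(plan=[[0, 0, 0, 0, 0, 0, 0.65], [0, 0, 0, 0, 0, 0, 0.8], [0, 0, 0, 0, 0, 0, 1.0], [0, 0, 0, 0, 0, 0, 1.0], [0, 0, 0, 0, -0.015, 0, 1.0], [0, 0, 0, 0, -0.045, 0, 1.0], [0, 0, 0, 0, -0.09, 0, 1.0], [0, 0, 0, 0, -0.13, 0, 1.0], [0, 0, 0, 0, -0.16, 0, 1.0], [0, 0, 0, 0, -0.16, 0, 1.0]])

```text
time: 27.6
tcp_pos: [0.3824, -0.2489, 0.1901]
eef_rot: [-0.363, 2.017, -2.024]
contact_force: [0.7, -1.0, -0.2]
gripper_width: 0.0853
```

>>> arm_command(plan=[[0, 0, 0, 0, 0, 0, 1.0], [0, 0, 0, 0, 0, 0, 1.0]])

```text
time: 27.8
tcp_pos: [0.379, -0.2468, 0.1852]
eef_rot: [-0.373, 2.025, -2.023]
contact_force: [-0.7, -0.2, 0.2]
gripper_width: 0.0852
```

```bash
python3 - <<'E'
from h import *
grab('wrist','w12.png')
go(.403,.252,.19,111)
go(.47,0,.19,111)
E
```

```text
t 27.85 tcp [ 0.3788 -0.2469  0.185 ] psi -69.2 turn [ 0.002 -0.004  0.002] shift [-0.1997 -0.0046 -0.4578] F [-0.8  0.5 -0.2] w 0.0854 q [-0.05  0.2   0.64  2.1  -0.16  0.89 -0.53]
t 27.85 tcp [ 0.3788 -0.2469  0.185 ] psi -69.2 turn [ 0.002 -0.004  0.002] shift [-0.1729 -0.005  -0.1984] F [-0.8  0.5 -0.2] w 0.0854 q [-0.05  0.2   0.64  2.1  -0.16  0.89 -0.53]
```

View pics/w12.png

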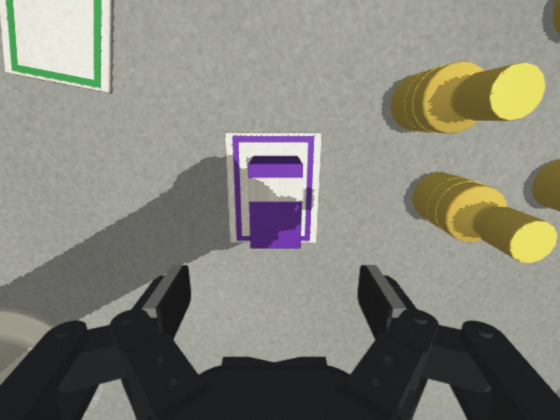

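>>> arm_command(plan=[[0, 0, 0, -0.015, 0, -0.018, 1.0], [0, 0, 0, -0.045, 0, -0.05, 1.0], [0, 0, 0, -0.075, 0, -0.085, 1.0], [0, 0, 0, -0.105, 0, -0.12, 1.0], [0, 0, 0, -0.135, 0, -0.155, 1.0], [0, 0, 0, -0.16, 0, -0.185, 1.0], [0, 0, 0, -0.18, -0.005, -0.22, 1.0], [0, 0, 0, -0.188, -0.005, -0.26, 1.0], [0, 0, 0, -0.19, -0.005, -0.3, 1.0], [0, 0, 0, -0.193, -0.005, -0.34, 1.0]])

```text
time: 28.85
tcp_pos: [0.4381, 0.14, 0.1898]
eef_rot: [-0.374, 2.024, -2.026]
contact_force: [1.1, 0.5, 0.5]
gripper_width: 0.0853
```

>>> arm_command(plan=[[0, 0, 0, 0, 0, 0, 1.0], [0, 0, 0, 0, 0, 0, 1.0]])

```text
time: 29.05
tcp_pos: [0.4385, 0.1393, 0.19]
eef_rot: [-0.377, 2.022, -2.024]
contact_force: [0.6, -1.1, 0.1]
gripper_width: 0.0853
```

```bash
python3 - <<'E'
from h import *
go(.403,.252,.18,111)
E
```

```text
t 29.05 tcp [0.4385 0.1393 0.19  ] psi -69.1 turn [-0.    -0.001  0.003] shift [-0.0071  0.0099 -0.1179] F [ 0.6 -1.1  0.1] w 0.0853 q [-0.69  0.19  0.36  2.07 -0.09  0.9  -1.49]
```

>>> arm_command(plan=[[0, 0, 0, -0.002, 0, -0.02, 1.0], [0, 0, 0, -0.004, 0, -0.05, 1.0], [0, 0, 0, -0.006, 0.005, -0.08, 1.0], [0, 0, 0, -0.007, 0.01, -0.105, 1.0], [0, 0, 0, -0.007, 0.01, -0.118, 1.0], [0, 0, 0, -0.007, 0.01, -0.118, 1.0], [0, 0, 0, -0.007, 0.01, -0.118, 1.0]])

```text
time: 29.75
tcp_pos: [0.4049, 0.25, 0.1811]
eef_rot: [-0.37, 2.024, -2.026]
contact_force: [-1.1, -0.4, -0.6]
gripper_width: 0.0855
```

```bash
python3 - <<'E'
from h import *
d=grab('wrist','w13.png')
a=np.radians(21);L=np.array([np.cos(a),np.sin(a),0])*.042;W=np.array([-np.sin(a),np.cos(a),0])*.025
for s,t in((1,1),(1,-1),(-1,-1),(-1,1)): print(proj(d,np.array([.403,.252,.06])+s*L+t*W).round(0))
go(.403,.252,.018,111)
E
```

```text
[244. 161.]
[300. 161.]
[298. 246.]
[247. 246.]
t 29.8 tcp [0.4051 0.2498 0.1813] psi -69.4 turn [-0.001 -0.006  0.   ] shift [ 0.0011  0.1633 -0.0029] F [ 0.3 -0.8  0.8] w 0.0855 q [-0.86  0.23  0.28  2.04 -0.08  0.88 -1.74]
```

View pics/w13.png

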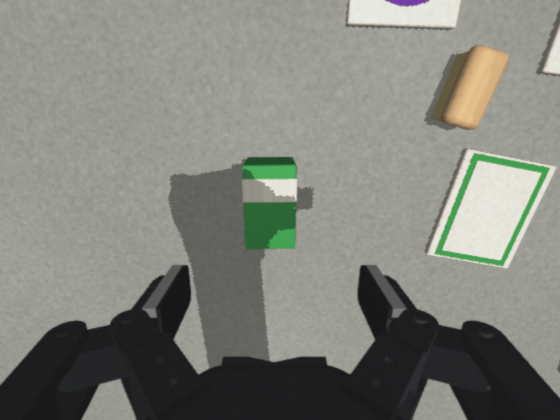

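Green carton sits within 2–3 px of the prediction, between the fingers.

>>> arm_command(plan=[[0, 0, 0, 0.001, 0.03, -0.002, 1.0], [0, 0, 0, 0.001, 0.07, -0.003, 1.0], [0, 0, 0, 0.001, 0.1, -0.003, 1.0], [0, 0, 0, 0.001, 0.12, -0.003, 1.0], [0, 0, 0, 0.001, 0.14, -0.003, 1.0], [0, 0, 0, 0.001, 0.155, -0.003, 1.0], [0, 0, 0, 0.001, 0.163, -0.003, 1.0], [0, 0, 0, 0.001, 0.163, -0.003, 1.0], [0, 0, 0, 0.001, 0.163, -0.003, 1.0]])

```text
time: 30.7
tcp_pos: [0.4029, 0.2537, 0.0188]
eef_rot: [-0.369, 2.024, -2.024]
contact_force: [-0.5, 0.6, 0.1]
gripper_width: 0.0854
```

>>> arm_command(plan=[[0, 0, 0, 0, 0, 0, 0.85], [0, 0, 0, 0, 0, 0, 0.7], [0, 0, 0, 0, 0, 0, 0.6], [0, 0, 0, 0, 0, 0, 0.5], [0, 0, 0, 0, 0, 0, 0.4], [0, 0, 0, 0, 0, 0, 0.4], [0, 0, 0, 0, 0, 0, 0.4]], grip_force=50)

```text
time: 31.4
tcp_pos: [0.4028, 0.2545, 0.019]
eef_rot: [-0.37, 2.024, -2.023]
contact_force: [-0.5, -1.7, 6.2]
gripper_width: 0.0495
```

>>> arm_command(plan=[[0, 0, 0, 0, -0.015, 0, 0.4], [0, 0, 0, 0, -0.04, 0, 0.4], [0, 0, 0, 0, -0.08, 0, 0.4], [0, 0, 0, 0, -0.11, 0, 0.4], [0, 0, 0, 0, -0.13, 0, 0.4], [0, 0, 0, 0, -0.135, 0, 0.4], [0, 0, 0, 0, -0.135, 0, 0.4]])

```text
time: 32.1
tcp_pos: [0.4023, 0.2545, 0.1536]
eef_rot: [-0.37, 2.024, -2.022]
contact_force: [0.0, -0.2, -2.5]
gripper_width: 0.0492
```

```bash
python3 - <<'E'
from h import *
grab('wrist','w14.png')
go(.471,.0105,.15,99.8)
E
```

```text
t 32.15 tcp [0.4017 0.254  0.1526] psi -69.2 turn [-0.     0.192  0.001] shift [0.0217 0.0027 0.2523] F [-0.7 -0.6 -1.4] w 0.0494 q [-0.87  0.27  0.28  2.07 -0.1   0.82 -1.73]
```

View pics/w14.png

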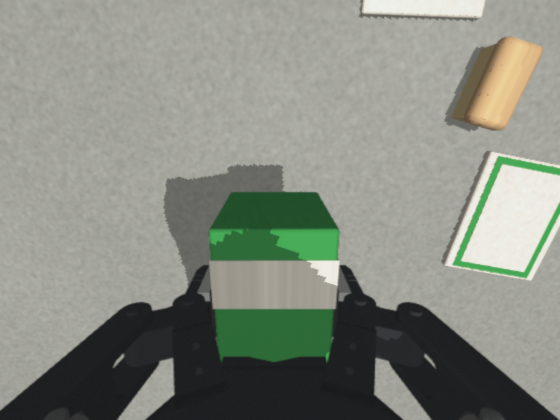

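>>> arm_command(plan=[[0, 0.02, 0, 0.001, 0, 0.012, 0.4], [0, 0.05, 0, 0.003, 0, 0.035, 0.4], [0, 0.08, 0, 0.006, 0, 0.065, 0.4], [0, 0.11, 0, 0.009, 0, 0.1, 0.4], [0, 0.14, 0, 0.012, 0, 0.135, 0.4], [0, 0.17, 0, 0.015, 0, 0.17, 0.4], [0, 0.192, 0, 0.018, 0, 0.205, 0.4], [0, 0.192, 0, 0.02, 0, 0.232, 0.4], [0, 0.192, 0, 0.0217, 0, 0.252, 0.4], [0, 0.192, 0, 0.0217, 0, 0.252, 0.4]])

```text
time: 33.15
tcp_pos: [0.4708, 0.0062, 0.1521]
eef_rot: [-0.178, 2.134, -2.139]
contact_force: [0.1, 0.2, -2.1]
gripper_width: 0.0494
```

>>> arm_command(plan=[[0, 0, 0, 0, 0, 0, 0.4], [0, 0, 0, 0, 0, 0, 0.4]])

```text
time: 33.35
tcp_pos: [0.4705, 0.0115, 0.1525]
eef_rot: [-0.185, 2.133, -2.133]
contact_force: [0.2, -0.7, -1.9]
gripper_width: 0.0495
```

```bash
python3 - <<'E'
from h import *
grab('wrist','w15.png')
go(.471,.0105,.028,99.8)
E
```

```text
t 33.4 tcp [0.4706 0.0118 0.1526] psi -80.1 turn [0.    0.001 0.001] shift [-0.0003  0.1246  0.0013] F [-0.8 -0.3 -1.8] w 0.0497 q [-0.48  0.28  0.45  2.08 -0.16  0.82 -1.32]
```

View pics/w15.png

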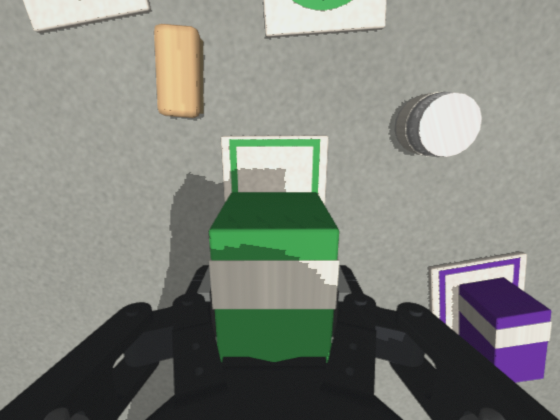

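>>> arm_command(plan=[[0, 0, 0, 0, 0.02, 0.001, 0.4], [0, 0, 0, 0, 0.05, 0.001, 0.4], [0, 0, 0, 0, 0.08, 0.001, 0.4], [0, 0, 0, 0, 0.1, 0.001, 0.4], [0, 0, 0, 0, 0.113, 0.001, 0.4], [0, 0, 0, 0, 0.12, 0.001, 0.4], [0, 0, 0, 0, 0.124, 0.001, 0.4], [0, 0, 0, 0, 0.125, 0.001, 0.4], [0, 0, 0, 0, 0.125, 0.001, 0.4]])

```text
time: 34.3
tcp_pos: [0.4721, 0.01, 0.0288]
eef_rot: [-0.181, 2.132, -2.131]
contact_force: [0.1, 0.1, -1.8]
gripper_width: 0.0498
```

>>> arm_command(plan=[[0, 0, 0, 0, 0.001, 0, 0.4], [0, 0, 0, 0, 0.001, 0, 0.4]])

```text
time: 34.5
tcp_pos: [0.472, 0.01, 0.0278]
eef_rot: [-0.181, 2.132, -2.132]
contact_force: [0.4, -0.2, -1.3]
gripper_width: 0.0494
```

>>> arm_command(plan=[[0, 0, 0, 0, 0.001, 0, 0.4], [0, 0, 0, 0, 0.001, 0, 0.4]])

```text
time: 34.7
tcp_pos: [0.4719, 0.01, 0.027]
eef_rot: [-0.182, 2.132, -2.131]
contact_force: [-1.5, -0.4, 6.8]
gripper_width: 0.0496
```

Contact; release, rise, and retreat towards the start side so that the views are clear.

>>> arm_command(plan=[[0, 0, 0, 0, 0, 0, 0.65], [0, 0, 0, 0, 0, 0, 0.8], [0, 0, 0, 0, 0, 0, 1.0], [0, 0, 0, 0, 0, 0, 1.0], [0, 0, 0, 0, -0.015, 0, 1.0], [0, 0, 0, 0, -0.045, 0, 1.0], [0, 0, 0, 0, -0.09, 0, 1.0], [0, 0, 0, 0, -0.13, 0, 1.0], [0, 0, 0, 0, -0.17, 0, 1.0], [0, 0, 0, 0, -0.19, 0, 1.0]])

```text
time: 35.7
tcp_pos: [0.4731, 0.0098, 0.2197]
eef_rot: [-0.177, 2.131, -2.129]
contact_force: [0.5, -0.2, -0.7]
gripper_width: 0.0851
```

>>> arm_command(plan=[[0, 0, 0, 0, 0, -0.02, 1.0], [0, 0, 0, 0, -0.01, -0.06, 1.0], [0, 0, 0, 0, -0.01, -0.1, 1.0], [0, 0, 0, 0, -0.01, -0.14, 1.0], [0, 0, 0, 0, -0.01, -0.18, 1.0], [0, 0, 0, 0, -0.01, -0.22, 1.0], [0, 0, 0, 0, -0.01, -0.26, 1.0], [0, 0, 0, 0, -0.01, -0.3, 1.0], [0, 0, 0, 0, -0.01, -0.34, 1.0], [0, 0, 0, 0, -0.01, -0.38, 1.0]])

```text
time: 36.7
tcp_pos: [0.4064, 0.3858, 0.2261]
eef_rot: [-0.183, 2.132, -2.132]
contact_force: [0.3, 0.5, -0.6]
gripper_width: 0.0854
```

>>> arm_command(plan=[[0, 0, 0, 0, 0, -0.04, 1.0], [0, 0, 0, 0, 0, -0.08, 1.0], [0, 0, 0, 0, 0, -0.08, 1.0], [0, 0, 0, 0, 0, -0.08, 1.0], [0, 0, 0, 0, 0, -0.08, 1.0]])

```text
time: 37.2
tcp_pos: [0.3939, 0.4617, 0.2259]
eef_rot: [-0.181, 2.131, -2.135]
contact_force: [0.1, -0.6, -0.7]
gripper_width: 0.0853
```

```bash
python3 - <<'E'
from h import *
grab('top','tf.png');grab('scene','sf.png')
print(sensors.sense()['tcp_pos'])
b=cv2.imread('pics/tf.png')
cv2.imwrite('pics/tfc.png',cv2.resize(b[120:310,140:390],None,fx=3.1,fy=3.1,interpolation=cv2.INTER_CUBIC))
E
```

```text
[0.394204   0.46157799 0.22630368]
```

View pics/tfc.png

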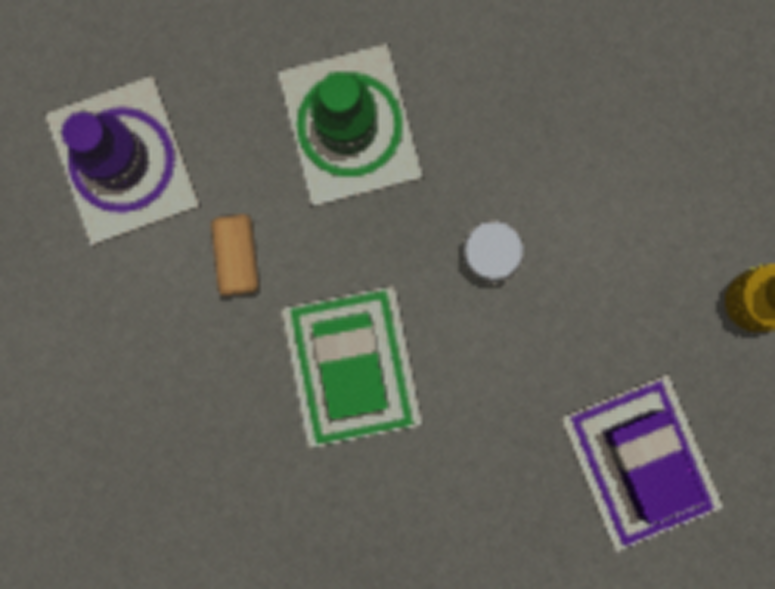

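View pics/sf.png

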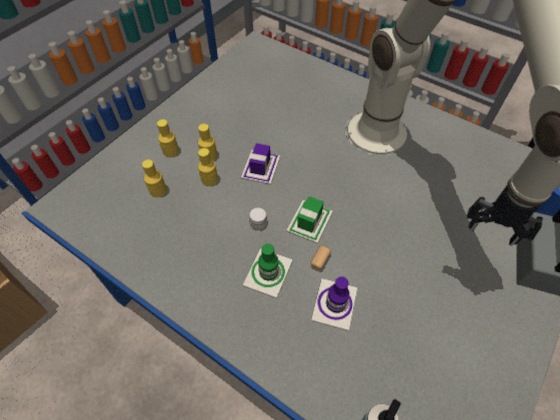

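```bash
python3 - <<'E'
from h import *
d=grab('top');im=d['pixels'];sc=grab('scene')
def comp(dd,u,v,tol=22):
    im=dd['pixels'].astype(int);ref=im[v-1:v+2,u-1:u+2].reshape(-1,3).mean(0)
    m=(np.abs(im-ref).max(2)<tol).astype(np.uint8);n,l,st,ce=cv2.connectedComponentsWithStats(m,connectivity=4);return ce[l[v,u]],st[l[v,u]],l==l[v,u]
for n,u,v in(('purple',166,162),('green',250,150)):
    c,st,_=comp(d,u,v);print('cap',n,c.round(1),st,ray(d,*c,.143).round(4))
for n,u,v,us,vs in(('purple',274,0,0,0),):pass
hsv=cv2.cvtColor(im,cv2.COLOR_RGB2HSV)
# cartons: coloured big face + band -> union of two colour components
for n,(u,v),(u2,v2),(u3,v3) in(('green',(255,245),(251,231),(250,224)),('purple',(357,277),(349,264),(346,258))):
    m=np.zeros(im.shape[:2],np.uint8)
    for a,b in((u,v),(u2,v2),(u3,v3)):
        c,st,mm=comp(d,a,b,30)
        if st[4]<500: m|=mm.astype(np.uint8)
        print(n,st)
    m=cv2.morphologyEx(m,cv2.MORPH_CLOSE,np.ones((3,3)))
    cs,_=cv2.findContours(m,cv2.RETR_EXTERNAL,cv2.CHAIN_APPROX_NONE);c=max(cs,key=cv2.contourArea)
    p=np.array([ray(d,*q[0],.068)[:2] for q in c],np.float32);print('carton',n,[np.round(x,4) for x in cv2.minAreaRect(p)])
E
```

```text
cap purple [166.1 162. ] [160 157  13  11 116] [0.6608 0.2155 0.143 ]
cap green [250.9 155.7] [236 144  33  32 256] [0.6725 0.0043 0.143 ]
green [243 234  22  21 343]
green [237 217  33  43 463]
green [241 221  19   7  73]
carton green [array([0.4698, 0.0064]), array([0.1004, 0.0685]), np.float64(10.2027)]
purple [337 262  32  33 440]
purple [340 258  19  13 144]
purple [325 244  44  51 650]
carton purple [array([ 0.3662, -0.2436]), array([0.0767, 0.0802]), np.float64(20.3611)]
```

```bash
python3 - <<'E'
from h import *
d=grab('top');im=d['pixels'].astype(int)
def comp(u,v,tol):
    ref=im[v-1:v+2,u-1:u+2].reshape(-1,3).mean(0)
    m=cv2.morphologyEx((np.abs(im-ref).max(2)<tol).astype(np.uint8),cv2.MORPH_OPEN,np.ones((3,3)));n,l,st,ce=cv2.connectedComponentsWithStats(m,connectivity=4);return ce[l[v,u]],st[l[v,u]],(l==l[v,u]).astype(np.uint8)
c,st,_=comp(250,150,20);print(c,st,ray(d,*c,.143).round(4))
for n,pts in(('green',((255,245),(251,231))),('purple',((357,277),(349,264)))):
  for a in pts:
    c,st,m=comp(*a,20 if a in((251,231),(349,264)) else 14)
    cs,_=cv2.findContours(m,cv2.RETR_EXTERNAL,cv2.CHAIN_APPROX_NONE);c=max(cs,key=cv2.contourArea)
    p=np.array([ray(d,*q[0],.068)[:2] for q in c],np.float32);r_=cv2.minAreaRect(p)
    print(n,a,st,[np.round(x,4) for x in r_])
E
python3 - <<'E'
import cv2
b=cv2.imread('pics/tf.png')
cv2.imwrite('pics/z.png',cv2.resize(b[240:300,320:380],None,fx=10,fy=10,interpolation=cv2.INTER_NEAREST))
E
```

```text
[249.01666667 148.88333333] [243 144  13  11 120] [0.6898 0.0089 0.143 ]
green (255, 245) [244 235  20  20 315] [array([0.4527, 0.0048]), array([0.0447, 0.0478]), np.float64(10.112)]
green (251, 231) [242 226  19  10 140] [array([0.4885, 0.0108]), array([0.0196, 0.0489]), np.float64(10.1163)]
purple (357, 277) [344 267  22  21 322] [array([ 0.3636, -0.2584]), array([0.0438, 0.0512]), np.float64(21.0503)]
purple (349, 264) [341 258  18  12 131] [array([ 0.3966, -0.244 ]), array([0.0197, 0.0473]), np.float64(19.1323)]
```

View pics/z.png

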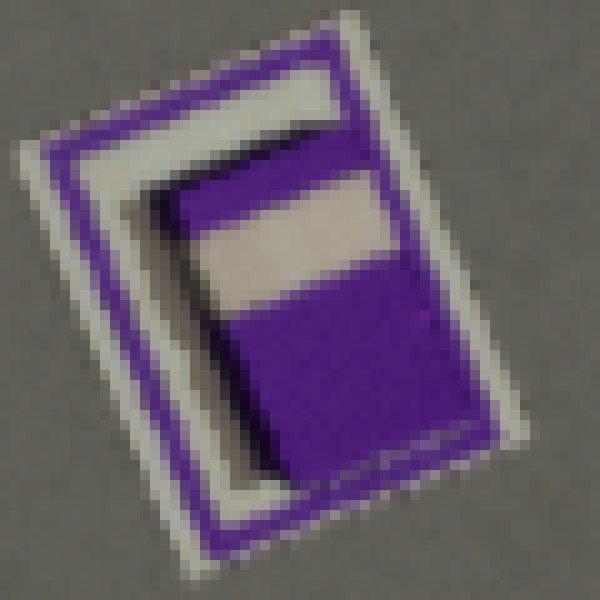

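```bash
python3 - <<'E'
from h import *
d=grab('top')
P=[ray(d,320+u/10-.5,240+v/10-.5,.068)[:2] for u,v in((168,188),(335,125),(462,425),(293,487))]
print(np.round(P,4),np.mean(P,0).round(4),[round(float(np.linalg.norm(P[i]-P[i-1])),4) for i in range(4)])
v=P[0]-P[3];print(np.degrees(np.arctan2(v[1],v[0])))
s=grab('scene','sf2.png');a=cv2.imread('pics/sf2.png')
cv2.imwrite('pics/z2.png',np.hstack([cv2.resize(a[135:195,230:290],None,fx=6.5,fy=6.5),cv2.resize(a[190:250,280:340],None,fx=6.5,fy=6.5)]))
E
```

```text
[[ 0.4119 -0.211 ]
 [ 0.4274 -0.2553]
 [ 0.3488 -0.2857]
 [ 0.3338 -0.2411]] [ 0.3804 -0.2483] [0.0837, 0.047, 0.0842, 0.0471]
21.051393624369474
```

View pics/z2.png

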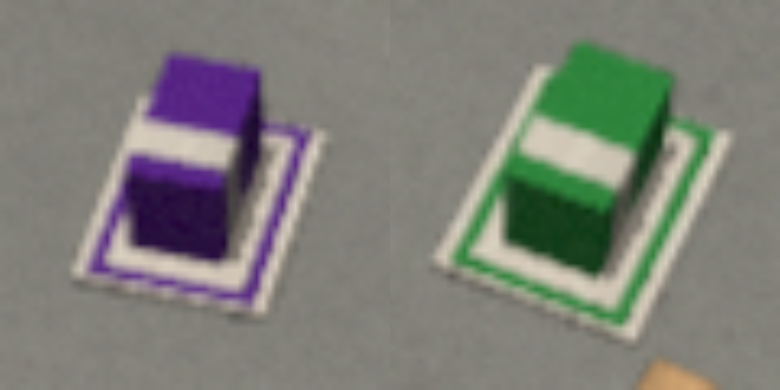

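```bash
python3 -c "
from station import ticket;print(ticket.finish_job())"
```

```text
the job is handed in; nothing more can be done
None
```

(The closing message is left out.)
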